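# Stand the fallen carton up in front of its match

## Task

A carton has fallen flat on the display ledge with a jar on top of it: first take the jar off and set it down upright in the low tray with the other jars. Then stand the carton up on one of its long thin edges on the ledge and leave it directly in front of the standing carton of the same size, upright, lined up with it and up against its face. Do not drop the jar, and leave all the other goods where they are.

Things in the scene. Friction and masses are not known exactly. Their poses are not given: they have to be found in the camera images.
- ledge: Fixed plywood display step on the table, 206 mm deep (x) by 480 mm wide (y), flat deck 75 mm above the table. Origin: on the table, under the ledge; x points from the open front edge (at x = -100 mm) to a fixed back fence whose front face is at x = +96 mm and which rises 60 mm above the deck. The deck board is 18 mm thick; the panels below it are set back at least 55 mm from the front edge.
- carton: Fallen brown cardboard carton with pale printed panels, 130 x 190 x 44 mm, about 0.35 kg, lying flat on the ledge with one long side hanging 34 to 48 mm out over the front edge. Origin: centre of the face it lies on; x along its 130 mm side (pointing to the fence at the start, give or take the yaw), y along its 190 mm side, z along its 44 mm thickness (up at the start). The jar stands on it.
- carton_mid (a point): Centre of the fallen carton's volume (22 mm along its z from the origin).
- match: Loose standing carton of the same size as the fallen one, on its long thin edge on the ledge with its back to the fence: 44 mm thick (x), 190 mm wide (y), 130 mm high (z). At the left or right end of the ledge. Origin: middle of the lower edge of its back face; z up, x points to the fence, so its front face is at x = -44 mm.
- tall: Bystander at the other end of the ledge: standing carton 44 mm thick, 130 mm wide and 205 mm high, narrower and taller than the other two. Origin: middle of the lower edge of its back face; z up, x to the fence.
- jar: Closed glass jar with label and metal lid standing on the fallen carton, 64 mm diameter (up to 85 mm high; lid 60 mm diameter), 110 mm high, about 0.4 kg. Origin: centre of its underside, z up.
- tray: Fixed green open plastic tray on the table left of the ledge, 300 mm (x) by 200 mm (y), walls 6 mm thick and 60 mm high, inner floor about 6 mm above the table. Origin: centre of its underside. The other two jars stand near its +x end (x about +90 mm); the rest of it is free.
- jar_b: Bystander jar in the tray, same size as the jar; origin at the centre of its underside, z up.
- jar_c: Bystander jar in the tray, same size as the jar; origin at the centre of its underside, z up.
- tin_a: Bystander tin on the table, 74 mm diameter, 108 mm high; origin at the centre of its underside.
- tin_b: Bystander tin on the table, 74 mm diameter, 108 mm high; origin at the centre of its underside.
- spray: Bystander white bottle on the table, 60 mm diameter, 170 mm high; origin at the centre of its underside.
Things that resemble listed ones, but are neither listed nor needed, are in the scene too. Leave any orange look-alike of the carton alone.

How it is judged (in metres and radians):
On the way, in this order (a step that is already met when the one before it is completed fails the run):
1. the jar stands upright in the tray, released (x of jar in the frame of tray between -0.125 and 0.125 m and y of jar in the frame of tray between -0.075 and 0.075 m and z of jar in the frame of tray below 0.012 m and angle between jar's own z axis and vertical below 0.1 rad and contact force between the fingers and jar below 0.1 N and linear speed of jar below 0.03 m/s), for 0.2 s.
2. the carton stands on a long thin edge on the ledge (angle between carton's own z axis and vertical between 1.3208 and 1.8208 rad and angle between carton's own y axis and vertical between 1.4708 and 1.6708 rad and z of carton_mid in the frame of ledge between 0.125 and 0.155 m), for 0.2 s.
At the end, for the whole second after the job is handed in: Jar released, upright (6 deg) on the tray floor. Carton at rest on a long thin edge on the ledge, upright within 5 deg, parallel to the matching carton within 6 deg, its face within 10 mm of it and within 20 mm sideways; matching carton upright, within 20 mm of its place (x of jar in the frame of tray between -0.125 and 0.125 m and y of jar in the frame of tray between -0.075 and 0.075 m and z of jar in the frame of tray below 0.012 m and angle between jar's own z axis and vertical below 0.1 rad and contact force between the fingers and jar below 0.1 N and angle between carton's own z axis and vertical between 1.4808 and 1.6608 rad and angle between carton's own y axis and vertical between 1.5108 and 1.6308 rad and x of carton_mid in the frame of match between -0.076 and -0.058 m and y of carton_mid in the frame of match between -0.02 and 0.02 m and z of carton_mid in the frame of match between 0.057 and 0.073 m and angle between the z axis of carton and the x axis of match, either way round below 0.1 rad and angle between match's own z axis and vertical below 0.09 rad and linear speed of each of carton, jar below 0.02 m/s and distance of match from where it was at the start of the episode below 0.02 m); the robot touches nothing.
It fails at once if the jar is dropped, thrown or knocked over (angle between jar's own z axis and vertical above 0.7 rad or (linear speed of jar above 0.6 m/s and contact force between the fingers and jar below 0.1 N)).
It fails at once if the carton falls off the ledge (height (world z) of carton_mid below 0.06 m).
It fails at once if the matching carton is knocked over (angle between match's own z axis and vertical above 0.4 rad).
It fails at once if another carton, jar, tin or bottle is moved by more than 30 mm or knocked over (distance of any of tall, jar_b, jar_c, tin_a, tin_b, spray from where it was at the start of the episode above 0.03 m or angle between any of tall, jar_b, jar_c, tin_a, tin_b, spray's own z axis and vertical above 0.4 rad).
It also fails if it takes over 72 s, if anything falls off the work surface, if the arm or the gripper's body presses on something with over 40 N, if the wrist force passes 120 N, or if a joint passes its speed limit or range.

## Robot

A 6-joint arm with a two-finger parallel gripper is mounted at the origin on the work surface. World frame = base frame: x ahead of the robot, y to its left, z up, the work surface at z = 0. Lengths are in m, angles in degrees, forces in N, time in s.
With the tool pointing down it reaches from about 0.25 to 0.725 m from the base axis. Payload 9.7 kg.
Tool frame: the origin (TCP) lies between the finger pads; the fingertips stand 19 mm ahead of it and the grasp point (between the pads) is the TCP; z points along the fingers, y is the line along which they close (so a half turn about z gives the same grasp; the last joint's range is limited). The gripper opens to 85 mm and grips with 20 to 120 N. Pads are 22 mm wide; open, the fingers measure 114 mm over their backs; the gripper's body (76 mm by 85 mm) begins 54 mm behind the grasp point. The pads swing forward as they close: fully open they stand 13 mm farther back than shut.
Start: joints at [-69.614, 4.979, 10.078, 95.1, 0, 90], TCP at [0.192, -0.516, 0.25] pointing down, gripper open.
Joint ranges: [-179.16, 179.16], [-48.56, 103.87], [-65.8, 70.77], [-126.05, 130.52], [-82.76, 87.17], [-180, 180]. Speed limits (degrees/s): [127.2, 127.2, 147.25, 180, 180, 180].

## Interface

Orientations are given as [roll, pitch, yaw] about the fixed x, y, z axes, in that order (R = Rz(yaw) Ry(pitch) Rx(roll)).
In Python, from workcell import bot gives the robot as it stands. The module is installed in compiled form; this text tells all that it offers.
- The arm moves only by the shell command python3 -m crank 'ROWS' [OPENING] [FORCE]. ROWS is JSON, a list that holds one entry, the list of rows, each a list of 6 numbers: the shift along the world's x, y, z as a fraction of full scale, then the turn, a rotation vector about the world's x, y, z as a fraction of full scale. In form: [[[x, y, z, wx, wy, wz], ...]]. A call has 1 to 20 rows; each row shifts and turns the commanded pose from where the row before left it; what a row does not reach is not made up. Full scale, the value 1, is 20 mm for a shift and 0.12 rad for a turn. A row lasts 1/12 s, in which the tool goes at most 41.7 mm and 7.16 degrees, less where a joint would pass 70% of its speed; a pose out of reach is approached as far as the arm can. A call with a number of a shift or a turn outside -1 to 1 is refused whole. A call with a gripper value outside its range is refused whole. OPENING is the opening, from 0 (shut) to 1 (fully open), set as the call begins (- or left out, the last holds). The fingers move at their own pace and stop on an object; FORCE is the grip in N (left out, the last holds). Time passes only in rows, so rows that do not move let the fingers close. It gives the time, the measured TCP pose, the force, the opening and the grip force at its end, in the units of the state.
- bot.get_obs(): the state, without advancing time (a new reading comes with each control period).
- bot.camera(name): name is "scene" or "top" or "wrist"; returns the picture (480x640x3 uint8, red, green, blue); there is no depth.
- bot.camera_model(name): a dict with "vertical_fov" (degrees; the focal length in pixels is half the picture's height over the tangent of half this angle, whatever the lens; pixels are square), "cx", "cy" (the principal point, pixels), "R" (3x3) and "t" (3): a world point X has camera coordinates R X + t. Camera axes: x right, y down, z forward; pixel columns grow to the right and rows downward; lengths in m; the calibration is good to about 2 mm. The wrist camera is an equidistant fisheye: a pixel r from the principal point sees the ray r / f radians off the axis. A picture is of the moment at which its call begins: read the wrist's pose just before it. camera_model takes no time and is no camera call; for the wrist camera it gives the pose at the moment of the call.
- bot.job_done(): hands the job in; it is judged then, once.
The state is a dict: "time": time; "q": joint angles; "qd": joint speeds; "joint_efforts": joint torques, N m; "ee_pos": TCP position; "tcp_rot": TCP orientation; "wrist_force": force on the tool from outside, world axes, zero at the start; "torque": the same for the moment, N m; "opening": finger opening in m; "grasp_force": force on a finger pad.
Only numpy, scipy, OpenCV 4.12 (cv2) and the standard library are available. Lean on these libraries where they do the work, as an engineer would, in place of code of your own. Each camera call takes 0.05 s, during which the arm holds its last target. There are 200 camera calls.

## Working session

There is one attempt and no reset: what is moved stays moved. The work goes in short steps, Python scripts to look and compute and a shell command to move; the robot and the scene stay as the last step left them, time stands still between calls to the robot, and variables do not carry over. Pictures are saved under pics/ and viewed, at most 10 in all, crops included, and the job is handed in when it is done.

```bash
mkdir -p pics; ls
python3 - <<'E'
from workcell import bot
import cv2,numpy as np
a=bot.camera("scene");b=bot.camera("top")
np.save("s.npy",a);np.save("t.npy",b)
cv2.imwrite("pics/s1.png",a[:,:,::-1]);cv2.imwrite("pics/t1.png",b[:,:,::-1])
for n in("scene","top","wrist"):print(n,bot.camera_model(n))
print(bot.get_obs())
E
```

```text
pics
scene {'vertical_fov': 48.39117664577462, 'cx': 308.4013597832064, 'cy': 235.32916249495003, 'R': array([[ 0.3077881 ,  0.951409  , -0.00934901],
       [ 0.77112658, -0.25519715, -0.58329942],
       [-0.55734215,  0.17232335, -0.81220341]]), 't': array([-0.13423101, -0.36702518,  1.89247365])}
top {'vertical_fov': 45.05285696040831, 'cx': 321.17515005837504, 'cy': 237.71721754547022, 'R': array([[ 0.00160718, -0.99987801, -0.01553674],
       [-0.9831676 ,  0.00125862, -0.18270165],
       [ 0.18269892,  0.01556885, -0.98304563]]), 't': array([-0.03082376,  0.56456541,  1.3196866 ])}
wrist {'vertical_fov': 65.70646984690485, 'cx': 313.3060340358233, 'cy': 236.71146521191488, 'R': array([[ 3.48622123e-01, -9.37263348e-01, -1.76134908e-04],
       [-9.00038701e-01, -3.34828561e-01,  2.78962670e-01],
       [-2.61520461e-01, -9.70940302e-02, -9.60301930e-01]]), 't': array([-0.54862466, -0.0371909 ,  0.37677438])}
{'time': 0.1, 'q': array([-6.96147898e+01,  5.00676776e+00,  1.00401636e+01,  9.51007519e+01,
        1.54728492e-03,  8.99991789e+01]), 'qd': array([ 0.1068216 , -0.12017973,  0.13364701,  0.00699822, -0.00351639,
        0.04055156]), 'joint_efforts': array([-4.28764879e-04, -5.21561515e+01,  4.65652370e+01,  1.60510722e-02,
       -4.63423714e-05,  4.38813785e-07]), 'ee_pos': array([ 0.19152325, -0.51537706,  0.24967577]), 'tcp_rot': array([-1.79932644e+02, -1.54824916e-03,  2.03860296e+01]), 'wrist_force': array([-0.00208023, -0.71726885, -0.91959928]), 'torque': array([-0.03614174, -0.02506961, -0.05665666]), 'grasp_force': 0.0, 'opening': 0.08545920674207406}
```

View pics/s1.png

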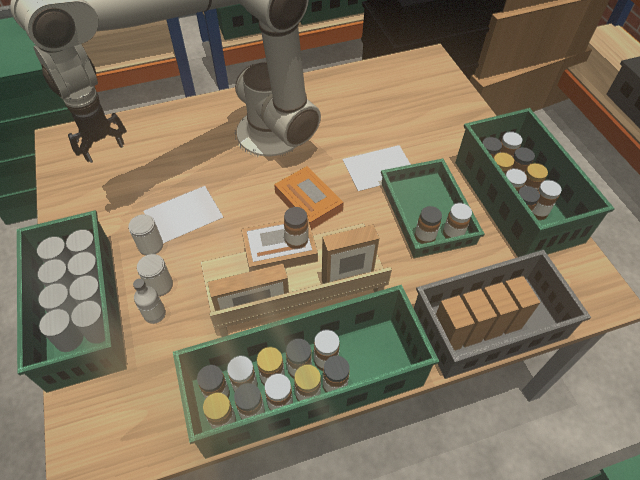

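View pics/t1.png

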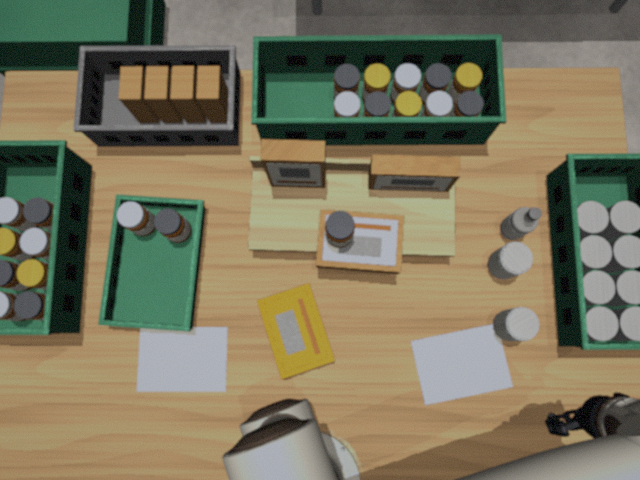

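The scene shows the fallen brown carton at about top (361,241) and scene (280,242), with the jar on it at top (340,229) and scene (296,225). The standing carton at the right of the top view (414,172) is wide and low, so it should be the match. The one at (294,165) is narrow and tall. The orange carton at (296,330) is the decoy. The tray is at top (155,262), with two jars at its +x end. Next I take one enlarged crop to confirm.

Run:
```python
import cv2,numpy as np
a=np.load("s.npy")[:,:,::-1];b=np.load("t.npy")[:,:,::-1]
c=cv2.resize(b[130:270,245:465],None,fx=3.6,fy=3.6,interpolation=cv2.INTER_CUBIC)
cv2.imwrite("pics/tc.png",c)
d=cv2.resize(a[190:340,195:395],None,fx=4,fy=4,interpolation=cv2.INTER_CUBIC)
cv2.imwrite("pics/sc.png",d)
```

```text
(no output)
```

View pics/tc.png

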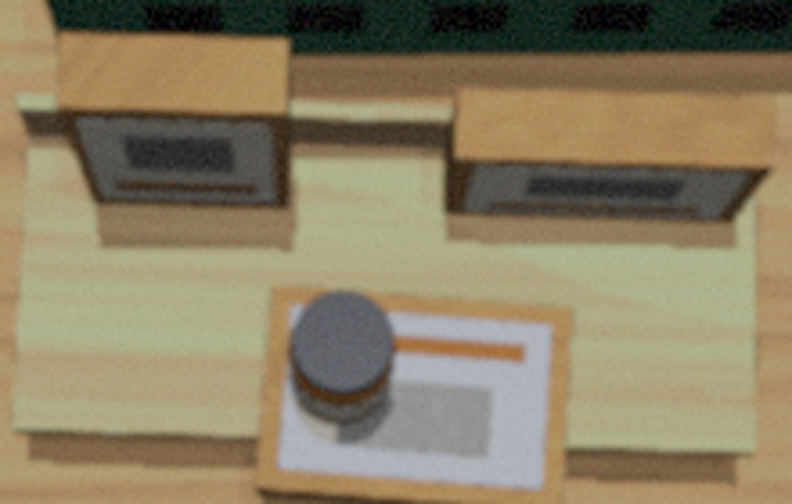

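View pics/sc.png

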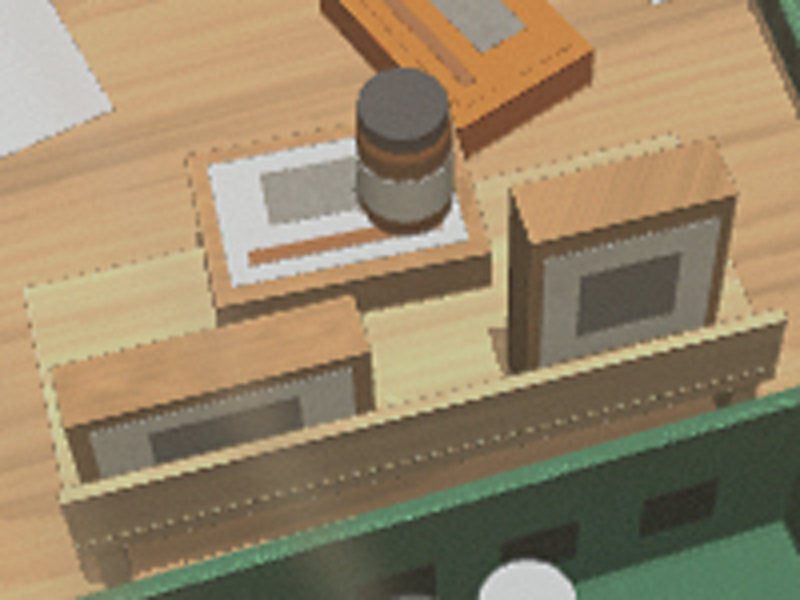

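The crops confirm it. The jar stands on the white-panelled brown carton (lid centre at crop 343,342 in top and 404,107 in scene), and the wide low carton on the right is the match. Next I triangulate.

```bash
cat > h.py <<'E'
import numpy as np,cv2
from workcell import bot
def P(n):
    m=bot.camera_model(n);f=240/np.tan(np.radians(m["vertical_fov"]/2))
    K=np.array([[f,0,m["cx"]],[0,f,m["cy"]],[0,0,1]])
    return K,np.array(m["R"]),np.array(m["t"])
def ray(n,uv):
    K,R,t=P(n);d=R.T@np.linalg.inv(K)@[uv[0],uv[1],1];return -R.T@t,d
def plane(n,uv,z):
    c,d=ray(n,uv);return c+d*(z-c[2])/d[2]
def tri(a,b):   # a in top, b in scene
    c1,d1=ray("top",a);c2,d2=ray("scene",b)
    d1/=np.linalg.norm(d1);d2/=np.linalg.norm(d2)
    s=np.linalg.lstsq(np.c_[d1,-d2],c2-c1,rcond=None)[0]
    p,q=c1+s[0]*d1,c2+s[1]*d2
    return (p+q)/2,np.linalg.norm(p-q)
E
python3 - <<'E'
from h import *
np.set_printoptions(precision=4,suppress=True)
T=lambda u,v:(245+u/3.6,130+v/3.6)
S=lambda u,v:(195+u/4,190+v/4)
for n,a,b in [("lid",T(343,342),S(404,107)),
 ("c -x-y",T(563,503),S(187,157)),("c +x-y",T(573,310),S(217,307)),("c +x+y",T(275,287),S(490,255)),
 ("m f-y",T(772,167),S(52,368)),("m f+y",T(452,155),S(355,300)),("m b+y",T(460,88),S(372,352)),("m b-y",T(775,93),S(70,427)),
 ("ledge f-y",T(752,452),S(26,289)),
 ("tall f+y",T(78,112),S(712,141)),("tall f-y",T(290,116),S(511,190)),
 ("tray+x+y",(118,197),(480,242)),("+x-y",(204,199),(413,253)),("-x-y",(190,330),(383,180)),("-x+y",(101,328),(443,161)),
 ("jb",(130,214),(460,211)),("jc",(169,221),(429,214))]:
    print(n,*tri(a,b))
print("carton f+y plane .119",plane("top",T(259,489),.119))
print("ledge front",plane("top",T(15,430),.075),plane("top",T(752,452),.075))
E
```

```text
lid [ 0.5594 -0.0723  0.2245] 0.0015171508612437273
c -x-y [ 0.4789 -0.2088  0.1243] 0.0017703379572898015
c +x-y [ 0.6018 -0.2188  0.1185] 0.00144914686203515
c +x+y [ 0.6176 -0.0319  0.1156] 0.0004628428853900423
m f-y [ 0.6689 -0.3288  0.2047] 0.0012365240721533039
m f+y [ 0.6777 -0.1397  0.2016] 0.0015557347377171155
m b+y [ 0.7187 -0.1429  0.2051] 0.0024258236471038515
m b-y [ 0.7139 -0.3292  0.2084] 0.0037061085597201292
ledge f-y [ 0.5179 -0.3377  0.075 ] 0.0005778969230023941
tall f+y [0.6825 0.0822 0.2774] 0.011881720478633142
tall f-y [ 0.6786 -0.0413  0.2766] 0.0033657490717311305
tray+x+y [0.6706 0.4644 0.0234] 0.012531337257313136
+x-y [0.6592 0.2476 0.0489] 0.009198195500842806
-x-y [0.3493 0.2815 0.0167] 0.002173428307592841
-x+y [0.3535 0.4866 0.0404] 0.005848937390900971
jb [0.6075 0.4033 0.1176] 0.00331418047909312
jc [0.5908 0.3131 0.1194] 0.002217574360352531
carton f+y plane .119 [ 0.4883 -0.0224  0.119 ]
ledge front [0.5327 0.1363 0.075 ] [ 0.518  -0.3375  0.075 ]
```

Estimates:

| Item | Position | Yaw |
|---|---|---|
| Jar | (0.559, -0.072), top at about 0.225–0.229 | – |
| Carton centre | (0.547, -0.12) | about -4.3° |
| Ledge | – | about -1.8° |
| Match front face | x about 0.673, y centre about -0.235 | about -2° |

I move above the jar next.

```bash
python3 -m crank '[[[0.77,0.92,0.3,0,0,0.38],[0.77,0.92,0.3,0,0,0.38],[0.77,0.92,0.3,0,0,0.38],[0.77,0.92,0.3,0,0,0.38],[0.77,0.92,0.3,0,0,0.38],[0.77,0.92,0.3,0,0,0.38],[0.77,0.92,0.3,0,0,0.38],[0.77,0.92,0.3,0,0,0.38],[0.77,0.92,0.3,0,0,0.38],[0.77,0.92,0.3,0,0,0.38],[0.77,0.92,0.3,0,0,0.38],[0.77,0.92,0.3,0,0,0.38]]]' 1 40
python3 -m crank '[[[0.76,0.92,0,0,0,0.38],[0.76,0.92,0,0,0,0.38],[0.76,0.92,0,0,0,0.38],[0.76,0.92,0,0,0,0.38],[0.76,0.92,0,0,0,0.38],[0.76,0.92,0,0,0,0.38],[0.76,0.92,0,0,0,0.38],[0.76,0.92,0,0,0,0.38],[0.76,0.92,0,0,0,0.38],[0.76,0.92,0,0,0,0.38],[0.76,0.92,0,0,0,0.38],[0.76,0.92,0,0,0,0.38],[0,0,0,0,0,0],[0,0,0,0,0,0]]]'
python3 - <<'E'
from h import *
print(bot.get_obs()); m=bot.camera_model("wrist");print(m)
a=bot.camera("wrist");np.save("w1.npy",a);cv2.imwrite("pics/w1.png",a[:,:,::-1])
E
```

```text
time: 1.1
ee_pos: [0.3769, -0.2937, 0.3223]
tcp_rot: [-180.0, 0.0, 51.9]
wrist_force: [1.0, -0.3, -0.4]
opening: 0.0854
grasp_force: 0.0
time: 2.27
ee_pos: [0.5592, -0.0731, 0.3214]
tcp_rot: [-179.9, 0.0, 83.2]
wrist_force: [-0.6, 1.2, 0.8]
opening: 0.0856
grasp_force: 0.0
{'time': 2.2667, 'q': array([-7.44874268e+00,  9.43768005e+00,  2.30589701e+01,  1.03715007e+02,
       -4.57422135e-03,  8.93755030e+01]), 'qd': array([-1.73106368, -1.31361353, -0.77731367,  0.23255365, -0.23692133,
        0.15615617]), 'joint_efforts': array([ 1.45538662e+00, -5.42478991e+01,  4.51988804e+01, -1.90381701e-01,
        1.15729440e-01, -4.36876877e-02]), 'ee_pos': array([ 0.55915946, -0.07312732,  0.32137803]), 'tcp_rot': array([-1.79906239e+02,  3.55249767e-03,  8.31757610e+01]), 'wrist_force': array([-0.57238269,  1.21764928,  0.76999683]), 'torque': array([-0.04525017,  0.02648807,  0.00150034]), 'grasp_force': 0.0, 'opening': 0.08563116050834155}
{'vertical_fov': 65.70646984690485, 'cx': 313.3060340358233, 'cy': 236.71146521191488, 'R': array([[ 0.99295525, -0.11848353, -0.00123769],
       [-0.11340453, -0.95331412,  0.27987783],
       [-0.03434082, -0.2777658 , -0.96003483]]), 't': array([-0.56183215, -0.06194008,  0.44494945])}
```

View pics/w1.png

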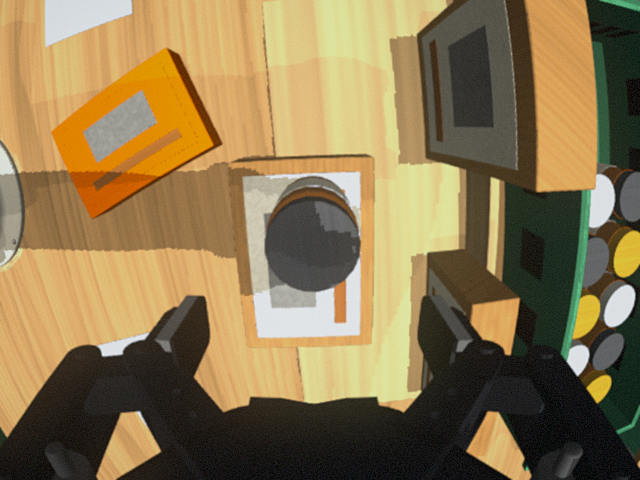

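The wrist view shows the jar lid centred near (312,242), and the carton's top corners near (233,160), (374,155), (371,345), (247,347). I compute positions from these and from a lid circle fit.

```bash
cat >> h.py <<'E'
def wray(m,uv):
    f=240/np.tan(np.radians(m["vertical_fov"]/2));d=np.array(uv,float)-[m["cx"],m["cy"]]
    r=np.hypot(*d);th=r/f;u=d/max(r,1e-9)
    R=np.array(m["R"]);return -R.T@np.array(m["t"]),R.T@np.array([*(np.sin(th)*u),np.cos(th)])
def wplane(m,uv,z):
    c,d=wray(m,uv);return c+d*(z-c[2])/d[2]
E
python3 - <<'E'
from h import *
np.set_printoptions(precision=4,suppress=True)
m=bot.camera_model("wrist")
a=np.load("w1.npy").astype(int);s=a.max(2)
mask=((s<95)&((a.max(2)-a.min(2))<22)).astype(np.uint8);mask[:190]=0;mask[300:]=0;mask[:,:255]=0;mask[:,370:]=0
c=max(cv2.findContours(mask,0,1)[0],key=cv2.contourArea)
h=cv2.convexHull(c);print(cv2.minEnclosingCircle(h),cv2.boundingRect(c),cv2.fitEllipse(h))
for z in(.2245,.229):print(z,wplane(m,(312,242),z))
c1,d1=wray(m,(312,242));c2,d2=ray("top",(340.3,225));d2=d2/np.linalg.norm(d2)
s=np.linalg.lstsq(np.c_[d1,-d2],c2-c1,rcond=None)[0];print("tri w/top",c1+s[0]*d1,c2+s[1]*d2)
for u in[(233,160),(374,155),(371,345),(247,347)]:print(u,wplane(m,u,.119))
for u in[(268,60),(275,150),(300,400)]:print("ledge?",u,wplane(m,u,.075))
print("match top front +y",wplane(m,(428,252),.205))
E
```

```text
((311.60601806640625, 244.14358520507812), 47.88512420654297) (265, 197, 95, 94) ((311.8307800292969, 243.9027099609375), (93.6353988647461, 95.0689926147461), 49.96212387084961)
0.2245 [ 0.5567 -0.0696  0.2245]
0.229 [ 0.5569 -0.0682  0.229 ]
tri w/top [ 0.5566 -0.0704  0.2218] [ 0.5597 -0.0731  0.2225]
(233, 160) [ 0.492  -0.0181  0.119 ]
(374, 155) [ 0.6159 -0.0291  0.119 ]
(371, 345) [ 0.5995 -0.2202  0.119 ]
(247, 347) [ 0.471  -0.2076  0.119 ]
ledge? (268, 60) [0.5301 0.0746 0.075 ]
ledge? (275, 150) [ 0.5256 -0.0163  0.075 ]
ledge? (300, 400) [ 0.5094 -0.3243  0.075 ]
match top front +y [ 0.6357 -0.0926  0.205 ]
```

```bash
python3 -m crank '[[[-0.05,0.15,-0.9,0,0,0],[0,0,-0.9,0,0,0],[0,0,-0.9,0,0,0],[0,0,-0.9,0,0,0],[0,0,-0.9,0,0,0],[0,0,-0.9,0,0,0],[0,0,-0.7,0,0,0],[0,0,-0.5,0,0,0],[0,0,0,0,0,0],[0,0,0,0,0,0]]]' 1
python3 -m crank '[[[0,0,0,0,0,0],[0,0,0,0,0,0],[0,0,0,0,0,0],[0,0,0,0,0,0],[0,0,0,0,0,0],[0,0,0,0,0,0],[0,0,0,0,0,0]]]' 0 50
```

```text
time: 3.15
ee_pos: [0.5574, -0.0715, 0.1905]
tcp_rot: [-180.0, 0.0, 83.0]
wrist_force: [-0.8, 0.3, 0.9]
opening: 0.0856
grasp_force: 0.0
time: 3.73
ee_pos: [0.5584, -0.0711, 0.192]
tcp_rot: [179.8, 0.0, 83.1]
wrist_force: [-0.3, -1.1, 5.8]
opening: 0.0621
grasp_force: 55.4
```

```bash
python3 -m crank '[[[0,0,0.3,0,0,0],[0,0,0.6,0,0,0],[0,0,0.8,0,0,0],[0,0,0.8,0,0,0],[0,0,0.8,0,0,0],[0,0,0.5,0,0,0]]]'
python3 - <<'E'
from h import *
np.set_printoptions(precision=4,suppress=True)
for u in[(118,197),(204,199),(190,330),(101,328)]:print(plane("top",u,.06))
for u in[(130,214),(169,221)]:print("jar",plane("top",u,.11))
t=np.load("t.npy").astype(int);g=((t[...,1]-t[...,0]>25)&(t[...,1]-t[...,2]>10)).astype(np.uint8);g[:185]=0;g[345:]=0;g[:,:97]=0;g[:,210:]=0
c=max(cv2.findContours(g,0,1)[0],key=cv2.contourArea);print(cv2.minAreaRect(c),cv2.boxPoints(cv2.minAreaRect(c)))
for p in cv2.boxPoints(cv2.minAreaRect(c)):print(plane("top",p,.06))
E
```

```text
time: 4.23
ee_pos: [0.5579, -0.0709, 0.2681]
tcp_rot: [179.9, -0.0, 83.1]
wrist_force: [-0.1, 0.3, -3.8]
opening: 0.0622
grasp_force: 55.8
[0.6631 0.4571 0.06  ]
[0.6576 0.2497 0.06  ]
[0.3479 0.27   0.06  ]
[0.3522 0.4759 0.06  ]
jar [0.6097 0.4077 0.11  ]
jar [0.5931 0.3169 0.11  ]
((151.3780517578125, 262.0975646972656), (91.32687377929688, 134.39517211914062), 6.34019136428833) [[ 98.5732 323.8415]
 [113.4146 190.2683]
 [204.1829 200.3537]
 [189.3415 333.9268]]
[0.3617 0.4822 0.06  ]
[0.6798 0.4693 0.06  ]
[0.6543 0.2492 0.06  ]
[0.339  0.2711 0.06  ]
```

```bash
python3 -m crank '[[[-0.1,0.4,0,0,0,0.14],[-0.15,0.7,0,0,0,0.2],[-0.19,0.91,0,0,0,0.275],[-0.19,0.91,0,0,0,0.275],[-0.19,0.91,0,0,0,0.275],[-0.19,0.91,0,0,0,0.275],[-0.19,0.91,0,0,0,0.275],[-0.19,0.91,0,0,0,0.275],[-0.19,0.91,0,0,0,0.275],[-0.19,0.91,0,0,0,0.275],[-0.19,0.91,0,0,0,0.275],[-0.19,0.91,0,0,0,0.275],[-0.19,0.91,0,0,0,0.275],[-0.19,0.91,0,0,0,0.275],[-0.19,0.91,0,0,0,0.275]]]'
python3 -m crank '[[[-0.19,0.91,0,0,0,0.275],[-0.19,0.91,0,0,0,0.275],[-0.19,0.91,0,0,0,0.275],[-0.19,0.91,0,0,0,0.275],[-0.19,0.91,0,0,0,0.275],[-0.19,0.91,0,0,0,0.275],[-0.19,0.91,0,0,0,0.275],[-0.19,0.91,0,0,0,0.275],[-0.19,0.91,0,0,0,0.275],[-0.1,0.65,0,0,0,0.2],[-0.1,0.35,0,0,0,0.2],[0,0,-0.4,0,0,0],[0,0,-0.9,0,0,0],[0,0,-0.9,0,0,0],[0,0,-0.9,0,0,0],[0,0,-0.9,0,0,0]]]'
```

```text
time: 5.48
ee_pos: [0.5019, 0.1894, 0.2649]
tcp_rot: [-179.9, -0.0, 110.2]
wrist_force: [0.4, -0.0, -3.7]
opening: 0.062
grasp_force: 55.8
time: 6.82
ee_pos: [0.465, 0.3704, 0.1846]
tcp_rot: [-180.0, 0.0, 129.7]
wrist_force: [0.6, -0.8, -3.3]
opening: 0.0623
grasp_force: 55.9
```

```bash
python3 -m crank '[[[0,0,-0.9,0,0,0],[0,0,-0.9,0,0,0],[0,0,-0.9,0,0,0],[0,0,-0.8,0,0,0],[0,0,-0.6,0,0,0],[0,0,-0.4,0,0,0],[0,0,-0.3,0,0,0],[0,0,-0.15,0,0,0],[0,0,0,0,0,0]]]'
python3 -m crank '[[[0,0,-0.1,0,0,0],[0,0,-0.1,0,0,0],[0,0,0,0,0,0]]]'
```

```text
time: 7.57
ee_pos: [0.4652, 0.3713, 0.0871]
tcp_rot: [-180.0, -0.0, 129.8]
wrist_force: [0.8, -0.3, -2.6]
opening: 0.0623
grasp_force: 55.8
time: 7.82
ee_pos: [0.4653, 0.3715, 0.0834]
tcp_rot: [180.0, 0.0, 129.8]
wrist_force: [-0.2, 0.2, -4.1]
opening: 0.0625
grasp_force: 55.8
```

```bash
python3 -m crank '[[[0,0,-0.1,0,0,0],[0,0,-0.1,0,0,0],[0,0,0,0,0,0]]]'
python3 -m crank '[[[0,0,-0.1,0,0,0],[0,0,0,0,0,0]]]'
```

```text
time: 8.07
ee_pos: [0.4652, 0.3715, 0.0791]
tcp_rot: [180.0, 0.0, 129.8]
wrist_force: [0.1, -0.0, -3.3]
opening: 0.0623
grasp_force: 55.8
time: 8.23
ee_pos: [0.4653, 0.3715, 0.079]
tcp_rot: [179.9, 0.0, 129.8]
wrist_force: [-3.9, -3.3, 8.5]
opening: 0.0628
grasp_force: 56.9
```

```bash
python3 -m crank '[[[0,0,0,0,0,0],[0,0,0,0,0,0],[0,0,0,0,0,0],[0,0,0,0,0,0]]]' 1
python3 -m crank '[[[0,0,0.3,0,0,0],[0,0,0.7,0,0,0],[0,0,0.9,0,0,0],[0,0,0.9,0,0,0],[0,0,0.9,0,0,0],[0,0,0.9,0,0,0],[0,0,0.9,0,0,0],[0,0,0.9,0,0,0],[0,0,0.9,0,0,0],[0,0,0.9,0,0,0]]]'
python3 - <<'E'
from h import *
print(bot.get_obs()["q"],bot.get_obs()["ee_pos"])
m=bot.camera_model("wrist");a=bot.camera("wrist");cv2.imwrite("pics/w2.png",a[:,:,::-1])
E
```

```text
time: 8.57
ee_pos: [0.4653, 0.3715, 0.0773]
tcp_rot: [180.0, -0.0, 129.8]
wrist_force: [0.6, -0.1, -0.1]
opening: 0.0855
grasp_force: 0.0
time: 9.4
ee_pos: [0.4651, 0.3714, 0.2426]
tcp_rot: [180.0, 0.0, 129.8]
wrist_force: [-0.1, 0.1, 0.2]
opening: 0.0854
grasp_force: 0.0
[ 3.86079872e+01  1.11591619e+01  1.61150617e+01  9.49333813e+01
 -4.21364619e-04  8.88307245e+01] [0.46511605 0.37140093 0.24264098]
```

View pics/w2.png

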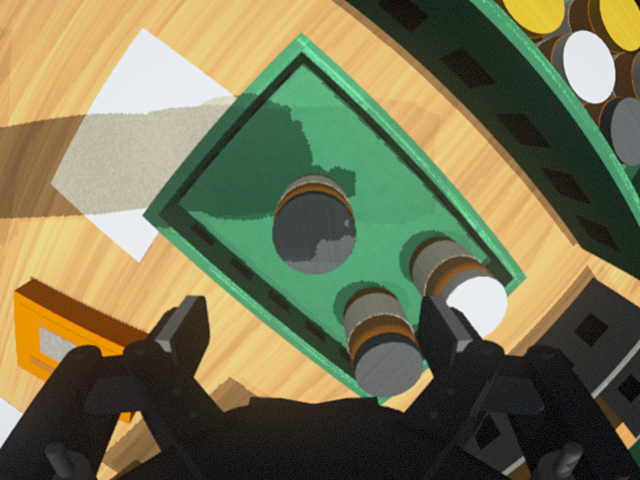

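The jar stands upright and free in the tray at (313,230). Next I swing back in front of the ledge and bring the tool to horizontal.

```bash
python3 -m crank '[[[-0.05,-0.5,0.17,0,0,-0.268],[-0.09,-0.98,0.17,0,0,-0.268],[-0.09,-0.98,0.17,0,0,-0.268],[-0.09,-0.98,0.17,0,0,-0.268],[-0.09,-0.98,0.17,0,0,-0.268],[-0.09,-0.98,0.17,0,0,-0.268],[-0.09,-0.98,0.17,0,0,-0.268],[-0.09,-0.98,0.17,0,0,-0.268],[-0.09,-0.98,0.17,0,0,-0.268],[-0.09,-0.98,0.17,0,0,-0.268],[-0.09,-0.98,0.17,0,0,-0.268],[-0.09,-0.98,0.17,0,0,-0.268],[-0.09,-0.98,0.17,0,0,-0.268],[-0.09,-0.98,0.17,0,0,-0.268],[-0.09,-0.98,0.17,0,0,-0.268],[-0.09,-0.98,0.17,0,0,-0.268],[-0.09,-0.98,0.17,0,0,-0.268],[-0.09,-0.98,0.17,0,0,-0.268],[-0.09,-0.98,0.17,0,0,-0.268],[-0.09,-0.98,0.17,0,0,-0.268]]]'
python3 -m crank '[[[-0.09,-0.98,0.17,0,0,-0.268],[-0.09,-0.98,0.17,0,0,-0.268],[-0.09,-0.98,0.17,0,0,-0.268],[-0.09,-0.98,0.17,0,0,-0.268],[0,-0.48,0,-0.073,-0.932,0],[0,0,0,-0.073,-0.932,0],[0,0,0,-0.073,-0.932,0],[0,0,0,-0.073,-0.932,0],[0,0,0,-0.073,-0.932,0],[0,0,0,-0.073,-0.932,0],[0,0,0,-0.073,-0.932,0],[0,0,0,0,0,0]]]'
python3 -c "
from workcell import bot
print(bot.get_obs()['q'])"
```

```text
time: 11.12
ee_pos: [0.4291, -0.0122, 0.3089]
tcp_rot: [-180.0, 0.0, 92.7]
wrist_force: [0.5, 0.4, 0.1]
opening: 0.0853
grasp_force: 0.0
time: 12.12
ee_pos: [0.4371, -0.1064, 0.3224]
tcp_rot: [136.3, -0.4, 85.6]
wrist_force: [-0.0, -0.2, -1.1]
opening: 0.0857
grasp_force: 0.0
[-20.24230349 -48.4511532  -31.92505375  63.95249123  11.15029647
  78.64865233]
```

```bash
cat > k.py <<'E'
import numpy as np
from numpy import sin,cos,radians as rd
D=[([-69.6148,5.00677,10.04016,95.10075,0,90],(.19152,-.51538,.24968)),
([-7.4487,9.43768,23.05897,103.715,0,89.4],(.55916,-.07313,.32138)),
([38.608,11.1592,16.1151,94.9334,0,88.8],(.46512,.37140,.24264)),
([-20.2423,-48.4512,-31.9251,63.9525,11.1503,78.6],(.4371,-.1064,.3224))]
def rows(q):
    q=rd(q);p=q[1]-q[2]+q[3];f=q[1]-q[2]
    # unknowns A,B,C,D,h ; Lt=.266, a=0
    return np.array([[sin(q[1]),cos(q[1]),cos(f),-sin(f),0],[cos(q[1]),-sin(q[1]),-sin(f),-cos(f),1]]),np.array([LT*cos(p)*cos(q[4]),-LT*sin(p)*cos(q[4])])
LT=.266
def fit():
    M=[];b=[]
    for q,x in D:
        A,c=rows(q);r=x[0]*cos(rd(q[0]))+x[1]*sin(rd(q[0]))
        M.append(A);b.append(np.array([r,x[2]])-c)
    return np.linalg.lstsq(np.vstack(M),np.hstack(b),rcond=None)
if __name__=="__main__":
    s,res,rk,sv=fit();print(s,res,rk,sv)
    A,B,C,Dd,h=s
    L1,al=np.hypot(A,B),np.arctan2(B,A);L2,be=np.hypot(C,Dd),np.arctan2(Dd,C);print(L1,np.degrees(al),L2,np.degrees(be))
    for pit in(0,15,30,45):
      for tx in(.49,.43):
       for tz in(.097,.15,.25):
        r=np.hypot(tx,.11)-LT*cos(rd(pit));z=tz+LT*sin(rd(pit))-h
        d=np.hypot(r,z);c=(d*d-L1**2-L2**2)/(2*L1*L2)
        if abs(c)>1:print(pit,tx,tz,"unreach",d);continue
        # direction angles: link1 at u=90-(q2+al) above horizontal, link2 at -(f+be)
        k=np.arccos(c);u=np.arctan2(z,r)+np.arctan2(L2*sin(k),L1+L2*cos(k))
        q2=90-np.degrees(u)-np.degrees(al);f=-np.degrees(u-k)-np.degrees(be)
        print(pit,tx,tz,np.round([q2,q2-f,pit-f],1))
E
python3 k.py
```

```text
[ 0.31493209  0.00188851  0.52946476 -0.01239985  0.14182977] [7.15123451e-05] 5 [3.40136785 2.77984686 0.64940801 0.52196881 0.09468884]
0.31493775702630056 0.3435742445230294 0.5296099437782302 -1.3415987839866972
0 0.49 0.097 [-44.2 -76.5 -32.2]
0 0.49 0.15 [-59.8 -77.8 -18. ]
0 0.49 0.25 [-69. -71.  -2.]
0 0.43 0.097 unreach 0.1834099223084295
0 0.43 0.15 unreach 0.17803439058671022
0 0.43 0.25 unreach 0.20815929165912517
15 0.49 0.097 [-56.9 -74.6  -2.7]
15 0.49 0.15 [-63.1 -71.7   6.4]
15 0.49 0.25 [-64.3 -61.4  17.8]
15 0.43 0.097 unreach 0.1884471462172596
15 0.43 0.15 unreach 0.2021559629185769
15 0.43 0.25 [-89.  -71.7  32.3]
30 0.49 0.097 [-51.9 -65.   16.9]
30 0.49 0.15 [-54.8 -60.7  24.1]
30 0.49 0.25 [-54.3 -49.6  34.7]
30 0.43 0.097 [-84.4 -79.7  34.7]
30 0.43 0.15 [-79.7 -72.   37.7]
30 0.43 0.25 [-71.3 -57.5  43.8]
45 0.49 0.097 [-41.5 -53.   33.4]
45 0.49 0.15 [-43.2 -48.3  39.9]
45 0.49 0.25 [-42.6 -37.1  50.5]
45 0.43 0.097 [-60.7 -63.4  42.3]
45 0.43 0.15 [-60.2 -57.4  47.8]
45 0.43 0.25 [-56.1 -44.4  56.6]
```

A tool pointing straight ahead and horizontal is out of joint range. With heading +20° (wrist to the right) it is reachable, so I turn there.

```bash
python3 -m crank '[[[0,-0.3,-1,0,0,0.89],[0,-0.3,-1,0,0,0.89],[0,-0.3,-1,0,0,0.89],[0,-0.3,-1,0,0,0.89],[0,0,-0.3,0.32,-0.88,0],[0,0,-0.3,0.32,-0.88,0],[0,0,-0.3,0.32,-0.88,0],[0,0,-0.3,0.32,-0.88,0],[0,0,-0.3,0.32,-0.88,0],[0,0,-0.3,0.32,-0.88,0],[0,0,0,0.3,-0.8,0],[0,0,0,0,0,0],[0,0,0,0,0,0]]]'
cat > st.py <<'E'
from workcell import bot
import numpy as np
from scipy.spatial.transform import Rotation as R
o=bot.get_obs();r=R.from_euler("xyz",o["tcp_rot"],degrees=True).as_matrix()
np.set_printoptions(precision=4,suppress=True)
print(o["time"],o["ee_pos"],"q",o["q"],"z",r[:,2],"y",r[:,1],"F",o["wrist_force"],o["opening"],o["grasp_force"])
E
python3 st.py
```

```text
time: 13.2
ee_pos: [0.4434, -0.1576, 0.2267]
tcp_rot: [97.4, -0.3, 111.6]
wrist_force: [-0.4, 0.1, -0.0]
opening: 0.0852
grasp_force: 0.0
13.2 [ 0.4434 -0.1576  0.2267] q [-52.13   -48.5627 -65.4372   8.0932  72.1806  66.4315] z [ 0.9218  0.3654 -0.1292] y [0.1223 0.0421 0.9916] F [-0.4465  0.1403 -0.0276] 0.08524510478487111 0.0
```

```bash
python3 -m crank '[[[0,0.1,-0.9,0,0,0],[0,0.1,-0.9,0,0,0],[0,0.1,-0.9,0,0,0],[0,0.1,-0.9,0,0,0],[0,0.1,-0.9,0.18,-0.45,0],[0,0.1,-0.9,0.18,-0.45,0],[0,0.1,-0.6,0.04,-0.1,0],[0,0,-0.3,0,0,0],[0,0,0,0,0,0],[0,0,0,0,0,0]]]'
python3 st.py
```

```text
time: 14.03
ee_pos: [0.4386, -0.1957, 0.1191]
tcp_rot: [94.1, -0.5, 115.6]
wrist_force: [0.3, 0.2, -1.4]
opening: 0.0856
grasp_force: 0.0
14.0333 [ 0.4386 -0.1957  0.1191] q [-57.2968 -20.3932 -65.6998 -15.2123  81.8407  60.6996] z [ 0.8993  0.4315 -0.0712] y [0.0682 0.0223 0.9974] F [ 0.2682  0.1535 -1.4283] 0.08563029375703292 0.0
```

```bash
cat > k2.py <<'E'
import k,numpy as np
k.D+=[([-52.13,-48.5627,-65.4372,8.0932,72.1806,66.4],(.4434,-.1576,.2267)),([-57.2968,-20.3932,-65.6998,-15.2123,81.8407,60.7],(.4386,-.1957,.1191))]
s,res,_,sv=k.fit();print(s,res,sv)
A,B,C,Dd,h=s
from numpy import sin,cos,radians as rd
L1,al=np.hypot(A,B),np.arctan2(B,A);L2,be=np.hypot(C,Dd),np.arctan2(Dd,C);print(L1,np.degrees(al),L2,np.degrees(be))
# horizontal tool, heading h
for tx,ty in((.495,-.115),(.445,-.135),(.495,-.16)):
 for tz in(.097,.14):
  for hd in(20,25,30,35,40,45,-30,-40,-50,-60):
    w=np.array([tx-.266*cos(rd(hd)),ty-.266*sin(rd(hd))]);r=np.hypot(*w);z=tz-h
    d=np.hypot(r,z);c=(d*d-L1**2-L2**2)/(2*L1*L2)
    if abs(c)>1:continue
    kk=np.arccos(c);u=np.arctan2(z,r)+np.arctan2(L2*sin(kk),L1+L2*cos(kk))
    q2=90-np.degrees(u+al);f=-np.degrees(u-kk+be);q1=np.degrees(np.arctan2(w[1],w[0]))
    print(tx,ty,tz,hd,np.round([q1,q2,q2-f,-f,hd-q1],1))
E
python3 k2.py
```

```text
[ 0.28937912  0.05249764  0.49087019 -0.08737778  0.10039028] [0.00365251] [4.06597768 3.28400321 1.10721108 1.10241686 0.49184263]
0.294102492770839 10.282469608533987 0.49858641978929297 -10.093266351116501
0.495 -0.115 0.097 20 [-40.  -28.1 -72.9 -44.7  60. ]
0.495 -0.115 0.097 25 [-41.8 -22.9 -68.6 -45.7  66.8]
0.495 -0.115 0.097 30 [-43.1 -18.  -64.3 -46.3  73.1]
0.495 -0.115 0.097 35 [-44.  -13.2 -59.9 -46.7  79. ]
0.495 -0.115 0.097 40 [-44.5  -8.7 -55.4 -46.7  84.5]
0.495 -0.115 0.097 45 [-44.6  -4.4 -50.9 -46.5  89.6]
0.495 -0.115 0.097 -30 [  3.9 -45.6 -84.9 -39.3 -33.9]
0.495 -0.115 0.097 -40 [ 10.9 -34.8 -77.8 -43.  -50.9]
0.495 -0.115 0.097 -50 [ 15.3 -24.1 -69.6 -45.5 -65.3]
0.495 -0.115 0.097 -60 [ 17.7 -14.3 -60.9 -46.6 -77.7]
0.495 -0.115 0.14 20 [-40.  -35.2 -72.4 -37.2  60. ]
0.495 -0.115 0.14 25 [-41.8 -29.6 -68.2 -38.6  66.8]
0.495 -0.115 0.14 30 [-43.1 -24.3 -63.9 -39.6  73.1]
0.495 -0.115 0.14 35 [-44.  -19.2 -59.5 -40.3  79. ]
0.495 -0.115 0.14 40 [-44.5 -14.4 -55.1 -40.7  84.5]
0.495 -0.115 0.14 45 [-44.6  -9.8 -50.6 -40.8  89.6]
0.495 -0.115 0.14 -30 [  3.9 
[... 1622 characters left out ...]
 -84.7 -39.4 -24.2]
0.495 -0.16 0.097 -40 [  2.2 -36.4 -78.9 -42.5 -42.2]
0.495 -0.16 0.097 -50 [  7.7 -26.4 -71.5 -45.1 -57.7]
0.495 -0.16 0.097 -60 [ 11.  -16.7 -63.1 -46.5 -71. ]
0.495 -0.16 0.14 20 [-45.7 -27.1 -66.2 -39.1  65.7]
0.495 -0.16 0.14 25 [-47. -22. -62. -40.  72.]
0.495 -0.16 0.14 30 [-47.9 -17.2 -57.7 -40.5  77.9]
0.495 -0.16 0.14 35 [-48.4 -12.5 -53.2 -40.8  83.4]
0.495 -0.16 0.14 40 [-48.7  -7.9 -48.7 -40.8  88.7]
0.495 -0.16 0.14 45 [-48.6  -3.6 -44.1 -40.5  93.6]
0.495 -0.16 0.14 -30 [ -5.8 -53.3 -84.  -30.7 -24.2]
0.495 -0.16 0.14 -40 [  2.2 -43.9 -78.3 -34.4 -42.2]
0.495 -0.16 0.14 -50 [  7.7 -33.3 -71.  -37.7 -57.7]
0.495 -0.16 0.14 -60 [ 11.  -22.9 -62.7 -39.8 -71. ]
```

```bash
cat > k3.py <<'E'
import k,numpy as np
from numpy import sin,cos,radians as rd
k.D+=[([-52.13,-48.5627,-65.4372,8.0932,72.1806,66.4],(.4434,-.1576,.2267)),([-57.2968,-20.3932,-65.6998,-15.2123,81.8407,60.7],(.4386,-.1957,.1191))]
M=[];b=[]
for q,x in k.D:
    q=rd(q);p=q[1]-q[2]+q[3];f=q[1]-q[2];r=x[0]*cos(q[0])+x[1]*sin(q[0])
    M+=[[sin(q[1]),cos(q[1]),cos(f),-sin(f),0,1],[cos(q[1]),-sin(q[1]),-sin(f),-cos(f),1,0]]
    b+=[r-.266*cos(p)*cos(q[4]),x[2]+.266*sin(p)*cos(q[4])]
s,res,_,sv=np.linalg.lstsq(np.array(M),np.array(b),rcond=None);print(s,res,np.array(M)@s-b)
A,B,C,Dd,h,a=s
L1,al=np.hypot(A,B),np.arctan2(B,A);L2,be=np.hypot(C,Dd),np.arctan2(Dd,C);print(L1,np.degrees(al),L2,np.degrees(be))
def ik(T,z,pit=None):
    "T TCP pos, z tool axis -> q1..q5, for |q5|<90"
    T=np.array(T,float);z=np.array(z,float);z/=np.linalg.norm(z);w=T-.266*z
    q1=np.arctan2(w[1],w[0]);r=np.hypot(w[0],w[1])-a;zz=w[2]-h
    d=np.hypot(r,zz);c=(d*d-L1**2-L2**2)/(2*L1*L2)
    if abs(c)>1:return None
    kk=np.arccos(c);u=np.arctan2(zz,r)+np.arctan2(L2*sin(kk),L1+L2*cos(kk))
    q2=np.pi/2-u-al;f=-(u-kk)-be
    zl=[z[0]*cos(q1)+z[1]*sin(q1),-z[0]*sin(q1)+z[1]*cos(q1),z[2]]
    q5=np.arcsin(zl[1]);p=np.arctan2(-zl[2],zl[0])
    return np.round(np.degrees([q1,q2,q2-f,p-f,q5]),1)
if __name__=="__main__":
  for T in((.495,-.115,.097),(.445,-.14,.097),(.445,-.16,.097),(.445,-.16,.15),(.495,-.16,.097)):
    for hd in(15,20,25,30,35):print(T,hd,ik(T,[cos(rd(hd)),sin(rd(hd)),0]))
E
python3 k3.py
```

```text
[ 0.29949982  0.0123451   0.43537943 -0.08493328  0.10039028  0.0950236 ] [0.00027492] [ 0.00958109  0.00479444 -0.00491325 -0.00849001 -0.00359155  0.00542606
  0.00194769 -0.001043   -0.00285587  0.00169028 -0.00016811 -0.00237776]
0.2997541396675825 2.360341683195729 0.44358642116299984 -11.03855657752022
(0.495, -0.115, 0.097) 15 [-37.7 -33.  -80.1 -47.1  52.7]
(0.495, -0.115, 0.097) 20 [-40.  -26.1 -75.9 -49.8  60. ]
(0.495, -0.115, 0.097) 25 [-41.8 -19.9 -71.7 -51.7  66.8]
(0.495, -0.115, 0.097) 30 [-43.1 -14.3 -67.3 -53.   73.1]
(0.495, -0.115, 0.097) 35 [-44.   -9.2 -63.  -53.8  79. ]
(0.445, -0.14, 0.097) 15 [-48.  -41.7 -84.8 -43.   63. ]
(0.445, -0.14, 0.097) 20 [-49.8 -32.4 -79.8 -47.4  69.8]
(0.445, -0.14, 0.097) 25 [-51.1 -24.7 -75.  -50.3  76.1]
(0.445, -0.14, 0.097) 30 [-51.8 -18.2 -70.4 -52.2  81.8]
(0.445, -0.14, 0.097) 35 [-52.2 -12.5 -65.8 -53.3  87.2]
(0.445, -0.16, 0.097) 15 [-50.6 -34.8 -81.2 -46.3  65.6]
(0.445, -0.16, 0.097) 20 [-52.1 -26.9 -76.4 -49.5  72.1]
(0.445, -0.16, 0.097) 25 [-53.2 -20.1 -71.8 -51.7  78.2]
(0.445, -0.16, 0.097) 30 [-53.8 -14.2 -67.2 -53.   83.8]
(0.445, -0.16, 0.097) 35 [-54.   -8.9 -62.7 -53.8  89. ]
(0.445, -0.16, 0.15) 15 [-50.6 -47.2 -79.8 -32.6  65.6]
(0.445, -0.16, 0.15) 20 [-52.1 -38.5 -75.3 -36.7  72.1]
(0.445, -0.16, 0.15) 25 [-53.2 -31.  -70.8 -39.8  78.2]
(0.445, -0.16, 0.15) 30 [-53.8 -24.3 -66.3 -42.   83.8]
(0.445, -0.16, 0.15) 35 [-54.  -18.4 -61.9 -43.6  89. ]
(0.495, -0.16, 0.097) 15 [-43.9 -23.  -73.8 -50.8  58.9]
(0.495, -0.16, 0.097) 20 [-45.7 -17.3 -69.7 -52.4  65.7]
(0.495, -0.16, 0.097) 25 [-47.  -12.  -65.4 -53.4  72. ]
(0.495, -0.16, 0.097) 30 [-47.9  -7.1 -61.1 -54.   77.9]
(0.495, -0.16, 0.097) 35 [-48.4  -2.6 -56.7 -54.1  83.4]
```

Run:
```python
from h import *
np.set_printoptions(precision=3,suppress=True)
for n,u in(("tinB",(520,322)),("tinA",(514,257)),("spray",(515,228))):print(n,plane("top",u,.108 if n!="spray" else .1))
print("orange",[plane("top",u,.044) for u in((260,300),(304,286),(334,361),(286,377))])
from k3 import ik
from numpy import sin,cos,radians as rd
for T in((.489,-.26,.097),(.489,-.13,.097),(.489,-.115,.097)):
  for hd in(30,35,40):print(T,hd,ik(T,[cos(rd(hd)),sin(rd(hd)),0]),T[0]-.266*cos(rd(hd)),T[1]-.266*sin(rd(hd)))
```

```text
tinB [ 0.365 -0.469  0.108]
tinA [ 0.51  -0.465  0.108]
spray [ 0.578 -0.473  0.1  ]
orange [array([0.418, 0.112, 0.044]), array([0.451, 0.01 , 0.044]), array([ 0.279, -0.06 ,  0.044]), array([0.243, 0.049, 0.044])]
[ 0.299  0.012  0.435 -0.085  0.1    0.095] [0.] [ 0.01   0.005 -0.005 -0.008 -0.004  0.005  0.002 -0.001 -0.003  0.002
 -0.    -0.002]
0.2997541396675825 2.360341683195729 0.44358642116299984 -11.03855657752022
(0.489, -0.26, 0.097) 30 [-56.7   6.9 -46.6 -53.5  86.7] 0.2586372425933393 -0.393
(0.489, -0.26, 0.097) 35 [ -56.7   10.7  -42.1 -232.8   88.3] 0.27110555621912813 -0.41257133206937824
(0.489, -0.26, 0.097) 40 [ -56.5   14.4  -37.5 -231.9   83.5] 0.28523217813035184 -0.43098150417661946
(0.489, -0.13, 0.097) 30 [-45.5 -12.9 -66.1 -53.3  75.5] 0.2586372425933393 -0.263
(0.489, -0.13, 0.097) 35 [-46.2  -7.8 -61.7 -53.9  81.2] 0.27110555621912813 -0.28257133206937823
(0.489, -0.13, 0.097) 40 [-46.5  -3.2 -57.3 -54.1  86.5] 0.28523217813035184 -0.30098150417661945
(0.489, -0.115, 0.097) 30 [-43.8 -15.4 -68.2 -52.8  73.8] 0.2586372425933393 -0.248
(0.489, -0.115, 0.097) 35 [-44.6 -10.1 -63.8 -53.7  79.6] 0.27110555621912813 -0.2675713320693783
(0.489, -0.115, 0.097) 40 [-45.1  -5.3 -59.4 -54.1  85.1] 0.28523217813035184 -0.28598150417661944
```

```bash
python3 -m crank '[[[0,-0.85,0,0,0,0],[0,-0.85,0,0,0,0],[0,-0.85,0,0,0,0],[0.4,0,-0.27,0.06,-0.14,0],[0.7,0,-0.27,0.06,-0.14,0],[0.7,0,-0.27,0.06,-0.14,0],[0.6,0,-0.27,0.08,-0.14,0],[0,0,0,0,0,0]]]'
python3 st.py
```

```text
time: 14.7
ee_pos: [0.464, -0.2543, 0.1047]
tcp_rot: [92.4, -0.1, 115.5]
wrist_force: [0.4, -0.4, -1.0]
opening: 0.0852
grasp_force: 0.0
14.7 [ 0.464  -0.2543  0.1047] q [-58.7071  -3.2915 -58.9178 -32.9173  83.7725  67.5388] z [ 0.9015  0.4308 -0.0419] y [0.0387 0.0161 0.9991] F [ 0.4191 -0.3837 -1.0257] 0.08517101229226431 0.0
```

```bash
python3 -m crank '[[[0.3,0.1,-0.1,0.03,-0.06,0],[0.3,0.1,-0.1,0.03,-0.06,0],[0.3,0.1,-0.1,0.03,-0.06,0],[0.3,0.1,-0.1,0.03,-0.06,0],[0.1,0,0,0.03,-0.06,0],[0,0,0,0,0,0],[0,0,0,0,0,0]]]'
python3 st.py
```

```text
time: 15.28
ee_pos: [0.4895, -0.2467, 0.0956]
tcp_rot: [90.2, -0.5, 115.6]
wrist_force: [-0.3, -0.3, 0.6]
opening: 0.085
grasp_force: 0.0
15.2833 [ 0.4895 -0.2467  0.0956] q [-55.3765  10.9486 -58.5969 -68.5052  80.9278  89.4434] z [ 0.9022  0.4313 -0.0029] y [ 0.0061 -0.0062  1.    ] F [-0.3488 -0.334   0.5928] 0.08504545222507588 0.0
```

```bash
python3 -m crank '[[[0,0.5,0.05,0,0,0.15],[0,0.5,0.05,0,0,0.15],[0,0.5,0,0,0,0.15],[0,0.5,0,0,0,0.15],[0,0.5,0,0,0,0.15],[0,0.5,0,0,0,0.15],[0,0.5,0,0,0,0.15],[0,0,0,0,0,0]]]'
python3 st.py
python3 - <<'E'
from h import *
a=bot.camera("wrist");cv2.imwrite("pics/w3.png",a[:,:,::-1]);np.save("w3.npy",a)
E
```

```text
time: 15.95
ee_pos: [0.4889, -0.1747, 0.0972]
tcp_rot: [90.1, -0.5, 122.9]
wrist_force: [-0.2, -0.3, 0.4]
opening: 0.0855
grasp_force: 0.0
15.95 [ 0.4889 -0.1747  0.0972] q [-50.2345   8.2407 -61.8324 -69.041   83.138   89.4596] z [ 0.8396  0.5432 -0.0022] y [ 0.0064 -0.0059  1.    ] F [-0.1981 -0.3383  0.4427] 0.08548361895677964 0.0
```

View pics/w3.png

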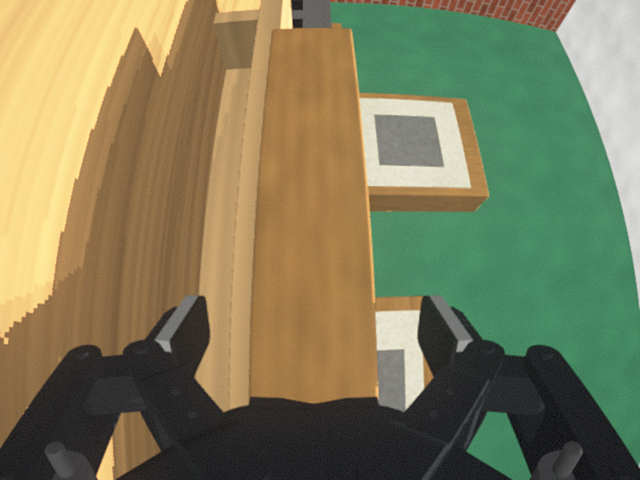

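The fingers straddle the carton's front face (columns 250–375, pads at about 205 and 430). I slide a little further along and then close.

```bash
python3 -m crank '[[[0.05,0.45,0,0,0,0.13],[0.05,0.45,0,0,0,0.13],[0.05,0.45,0,0,0,0.13],[0.05,0.45,0,0,0,0.13],[0,0,0,0,0,0],[0,0,0,0,0,0]]]'
python3 st.py
python3 -m crank '[[[0,0,0,0,0,0],[0,0,0,0,0,0],[0,0,0,0,0,0],[0,0,0,0,0,0],[0,0,0,0,0,0],[0,0,0,0,0,0],[0,0,0,0,0,0],[0,0,0,0,0,0]]]' 0 70
python3 st.py
```

```text
time: 16.5
ee_pos: [0.4932, -0.1398, 0.0974]
tcp_rot: [90.1, -0.4, 126.4]
wrist_force: [-1.0, 0.6, 0.5]
opening: 0.0856
grasp_force: 0.0
16.5 [ 0.4932 -0.1398  0.0974] q [-46.8467   7.4366 -62.8165 -69.2501  83.2224  89.4537] z [ 0.8051  0.5931 -0.0021] y [ 0.0063 -0.0051  1.    ] F [-0.9938  0.6022  0.5387] 0.08558918420166886 0.0
time: 17.17
ee_pos: [0.4931, -0.1405, 0.0974]
tcp_rot: [90.1, -0.4, 126.3]
wrist_force: [-0.5, -1.2, -1.3]
opening: 0.0431
grasp_force: 73.9
17.1667 [ 0.4931 -0.1405  0.0974] q [-46.9162   7.4459 -62.8015 -69.2526  83.2126  89.4501] z [ 0.806   0.592  -0.0021] y [ 0.0062 -0.0049  1.    ] F [-0.5227 -1.2266 -1.3036] 0.04310015128564029 73.92517447471619
```

```bash
python3 -m crank '[[[0,0,0.3,0,0,0],[0,0,0.6,0,0,0],[0,0,0.7,0,0,0],[0,0,0.7,0.04,0.5,0],[0,0,0.6,0.04,0.5,0],[0,0,0.5,0.04,0.5,0],[0,0,0.5,0.04,0.5,0],[0,0,0,0,0,0],[0,0,0,0,0,0]]]'
python3 st.py
```

```text
time: 17.92
ee_pos: [0.504, -0.1519, 0.1406]
tcp_rot: [93.4, -3.3, 125.8]
wrist_force: [-0.3, -0.3, -3.3]
opening: 0.0431
grasp_force: 74.0
17.9167 [ 0.504  -0.1519  0.1406] q [-46.8059 -12.5405 -58.9585 -20.714   82.0569  67.7974] z [ 0.8073  0.5871 -0.0599] y [ 0.0821 -0.0112  0.9966] F [-0.3247 -0.315  -3.324 ] 0.043083962895090845 73.99499773979187
```

```bash
python3 -m crank '[[[0,0,0.3,0.04,0.5,0],[0,0,0.3,0.04,0.5,0],[0,0,0.3,0.04,0.5,0],[0,0,0.3,0.04,0.5,0],[0,0,0.3,0.04,0.5,0],[0,0,0.3,0.04,0.5,0],[0,0,0.3,0.04,0.5,0],[0,0,0.3,0.04,0.5,0],[0,0,0.3,0.04,0.5,0],[0,0,0.3,0.04,0.5,0],[0,0,0,0,0,0]]]'
python3 st.py
```

```text
time: 18.83
ee_pos: [0.51, -0.1578, 0.1884]
tcp_rot: [117.2, -21.4, 120.2]
wrist_force: [1.1, -0.9, -2.8]
opening: 0.0432
grasp_force: 73.9
18.8333 [ 0.51   -0.1578  0.1884] q [-43.8708 -10.5361 -28.9894  60.3717  64.3143  36.1243] z [ 0.6851  0.5915 -0.4252] y [ 0.5579 -0.0507  0.8284] F [ 1.0656 -0.8907 -2.7926] 0.04317336436117897 73.93554925918579
```

```bash
python3 -m crank '[[[0.2,0,0.35,0.06,0.8,0],[0.2,0,0.35,0.06,0.8,0],[0.2,0,0.35,0.06,0.8,0],[0.3,0,0.35,0.06,0.8,0],[0.3,0,0.35,0.06,0.8,0],[0.3,0,0.35,0.06,0.8,0],[0.3,0,0.35,0.06,0.8,0],[0.3,0,0.35,0.06,0.8,0],[0.3,0,0.3,0.06,0.8,0],[0.3,0,0.2,0.06,0.8,0],[0,0,0,0,0,0],[0,0,0,0,0,0]]]'
python3 st.py
```

```text
time: 19.83
ee_pos: [0.5646, -0.1569, 0.2493]
tcp_rot: [179.0, -40.1, 85.7]
wrist_force: [0.1, 0.2, -3.1]
opening: 0.043
grasp_force: 74.3
19.8333 [ 0.5646 -0.1569  0.2493] q [-30.882   23.5244  24.3575 110.4193  35.6769  57.4524] z [ 0.0656  0.6403 -0.7653] y [ 0.9962 -0.0865  0.013 ] F [ 0.1447  0.2167 -3.0963] 0.043031260802389136 74.28839921951294
```

```bash
python3 -m crank '[[[0.2,-0.4,0,0.02,0,0.06],[0.36,-0.75,0,0.02,0,0.06],[0.36,-0.75,0,0.02,0,0.06],[0.36,-0.75,0,0.02,0,0.06],[0.36,-0.75,0,0.02,0,0.06],[0.36,-0.75,0,0.02,0,0.06],[0.36,-0.65,0,0.02,0,0.06],[0.15,-0.2,-0.4,0,0,0],[0,0,-0.8,0,0,0],[0,0,-0.6,0,0,0],[0,0,-0.4,0,0,0],[0,0,-0.2,0,0,0],[0,0,0,0,0,0],[0,0,0,0,0,0]]]'
python3 st.py
```

```text
time: 21.0
ee_pos: [0.612, -0.2557, 0.2066]
tcp_rot: [179.1, -41.0, 88.6]
wrist_force: [1.1, 0.6, -3.2]
opening: 0.0433
grasp_force: 74.4
21.0 [ 0.612  -0.2557  0.2066] q [-35.4748  43.0602  46.9512 118.9702  33.5252  48.6543] z [ 0.0328  0.6548 -0.755 ] y [ 0.9993 -0.0359  0.0122] F [ 1.0582  0.5717 -3.1686] 0.043257539128999635 74.38344597816467
```

```bash
python3 -m crank '[[[0,0,-0.2,0,0.1,0],[0,0,-0.2,0,0,0],[0,0,-0.15,0,0,0],[0,0,0,0,0,0]]]'
python3 -m crank '[[[0,0,-0.1,0,0,0],[0,0,-0.1,0,0,0],[0,0,0,0,0,0]]]'
python3 - <<'E'
from h import *
a=bot.camera("scene");b=bot.camera("top")
c=np.hstack([cv2.resize(a[190:310,195:335,::-1],None,fx=2.8,fy=2.8,interpolation=2),cv2.resize(b[130:250,340:480,::-1],None,fx=2.8,fy=2.8,interpolation=2)])
cv2.imwrite("pics/p1.png",c)
E
```

```text
time: 21.33
ee_pos: [0.6121, -0.2559, 0.1941]
tcp_rot: [-179.9, -41.0, 87.9]
wrist_force: [0.5, 0.7, -4.0]
opening: 0.043
grasp_force: 74.4
time: 21.58
ee_pos: [0.612, -0.2559, 0.1907]
tcp_rot: [-179.9, -41.0, 87.9]
wrist_force: [0.1, -0.1, -4.1]
opening: 0.0434
grasp_force: 74.5
```

View pics/p1.png

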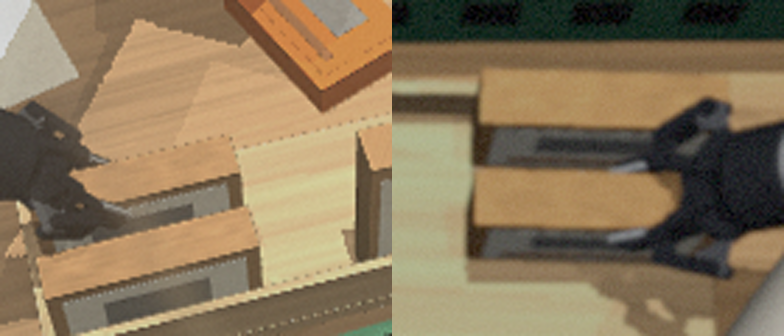

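The carton hangs upright in front of the match (top crop: left edges at columns 473 and 480, gap about 28 mm) with the rear finger in between. I lower it to contact and release.

```bash
python3 -m crank '[[[0,-0.1,-0.1,0,0,0],[0,-0.1,-0.1,0,0,0],[0,0,0,0,0,0]]]'
python3 -m crank '[[[0,0,-0.1,0,0,0],[0,0,0,0,0,0]]]'
```

```text
time: 21.93
ee_pos: [0.6123, -0.2578, 0.1907]
tcp_rot: [179.9, -41.2, 87.9]
wrist_force: [-1.7, 12.2, 13.9]
opening: 0.0432
grasp_force: 75.0
time: 22.1
ee_pos: [0.6123, -0.2574, 0.1905]
tcp_rot: [179.8, -41.2, 88.0]
wrist_force: [-2.5, 11.4, 22.2]
opening: 0.0431
grasp_force: 75.8
```

```bash
python3 -m crank '[[[0,0,0.1,0,0,0],[0,0,0,0,0,0],[0,0,0,0,0,0]]]'
python3 -m crank '[[[0,0,0,0,0,0],[0,0,0,0,0,0],[0,0,0,0,0,0],[0,0,0,0,0,0]]]' 0.68
python3 -m crank '[[[0,-0.2,0.25,0,0,0],[0,-0.4,0.5,0,0,0],[0,-0.5,0.6,0,0,0],[0,-0.6,0.75,0,0,0],[0,-0.6,0.8,0,0,0],[0,-0.3,0.8,0,0,0],[-0.3,0,0.8,0,0,0],[-0.5,0,0.8,0,0,0],[0,0,0,0,0,0]]]'
python3 st.py
python3 - <<'E'
from h import *
a=bot.camera("scene");b=bot.camera("top");np.save("s2.npy",a);np.save("t2.npy",b)
c=np.hstack([cv2.resize(a[190:310,195:335,::-1],None,fx=2.8,fy=2.8,interpolation=2),cv2.resize(b[130:250,340:480,::-1],None,fx=2.8,fy=2.8,interpolation=2)])
cv2.imwrite("pics/p2.png",c)
E
```

```text
time: 22.35
ee_pos: [0.6124, -0.2585, 0.1905]
tcp_rot: [179.9, -41.1, 88.0]
wrist_force: [0.4, 6.4, 13.2]
opening: 0.0431
grasp_force: 75.4
time: 22.68
ee_pos: [0.6121, -0.2599, 0.1878]
tcp_rot: [180.0, -41.0, 88.0]
wrist_force: [-0.9, 1.0, 5.5]
opening: 0.0581
grasp_force: 0.0
time: 23.43
ee_pos: [0.6177, -0.3049, 0.2698]
tcp_rot: [177.1, -38.1, 88.0]
wrist_force: [-0.4, 0.4, 1.1]
opening: 0.0582
grasp_force: 0.0
23.4333 [ 0.6177 -0.3049  0.2698] q [-38.0187  52.505   70.7668 130.5153  31.8162  48.5327] z [ 0.0712  0.6135 -0.7865] y [ 0.9971 -0.0653  0.0393] F [-0.3507  0.3581  1.0704] 0.0582160911657927 0.0
```

View pics/p2.png

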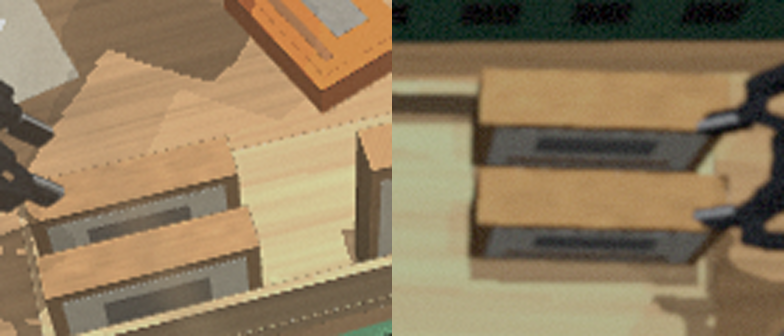

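The carton stands free and parallel. Next I work out the remaining gap and a 45° pitched push pose with the fingers spread along y.

```bash
python3 - <<'E' 2>&1 | grep -v '^\['
from h import *
from scipy.spatial.transform import Rotation as R
T=lambda u,v:((u-392)/2.8+340,130+v/2.8)
np.set_printoptions(precision=4,suppress=True)
for n,u in(("m f+y",(475,124)),("m f mid",(600,127)),("c b+y",(475,167)),("c b-y",(724,178)),("c f+y",(475,227)),("c f-y",(722,232)),("m f-y",(715,131)),("m b+y",(482,68))):print(n,plane("top",T(*u),.205))
o=bot.get_obs();r=R.from_euler("xyz",o["tcp_rot"],degrees=True)
h=np.radians(-2);p=np.radians(45)
z=np.array([np.cos(h)*np.cos(p),np.sin(h)*np.cos(p),-np.sin(p)]);y=np.array([np.sin(h),-np.cos(h),0]);x=np.cross(y,z)
v=(R.from_matrix(np.c_[x,y,z])*r.inv()).as_rotvec();print("rot units",v/.12)
from k3 import ik
for t in((.5,-.235,.28),(.54,-.235,.112),(.61,-.235,.112)):print("ik",t,ik(t,z))
E
```

```text
m f+y [ 0.6741 -0.1367  0.205 ]
m f mid [ 0.6715 -0.232   0.205 ]
c b+y [ 0.6402 -0.1363  0.205 ]
c b-y [ 0.631  -0.3247  0.205 ]
c f+y [ 0.5933 -0.1356  0.205 ]
c f-y [ 0.5891 -0.3215  0.205 ]
m f-y [ 0.668  -0.3194  0.205 ]
m b+y [ 0.7189 -0.1427  0.205 ]
rot units [  0.999   -0.5827 -12.8056]
  0.0017 -0.0002 -0.0024]
0.2997541396675825 2.360341683195729 0.44358642116299984 -11.03855657752022
ik (0.5, -0.235, 0.28) [-36.2 -30.2 -27.8  52.7  23.4]
ik (0.54, -0.235, 0.112) [-33.  -24.3 -45.5  28.2  21.3]
ik (0.61, -0.235, 0.112) [-28.4 -11.6 -35.2  24.6  18.3]
```

```bash
python3 -m crank '[[[-0.4,0.2,0.15,0.07,-0.04,-0.4],[-0.4,0.23,0.15,0.07,-0.04,-0.85],[-0.4,0.23,0.15,0.07,-0.04,-0.85],[-0.4,0.23,0.15,0.07,-0.04,-0.85],[-0.4,0.23,0.15,0.07,-0.04,-0.85],[-0.4,0.23,0.1,0.07,-0.04,-0.85],[-0.4,0.23,0,0.07,-0.04,-0.85],[-0.4,0.23,0,0.07,-0.04,-0.85],[-0.4,0.23,0,0.07,-0.04,-0.85],[-0.4,0.23,0,0.07,-0.04,-0.85],[-0.4,0.23,0,0.07,-0.04,-0.85],[-0.4,0.23,0,0.07,-0.04,-0.85],[-0.4,0.23,0,0.07,-0.04,-0.85],[-0.4,0.23,0,0.07,-0.04,-0.85],[-0.3,0.23,0,0.07,-0.04,-0.85],[0,0,0,0,0,-0.5],[0,0,0,0,0,0],[0,0,0,0,0,0]]]' 1
python3 st.py
```

```text
time: 25.03
ee_pos: [0.506, -0.2396, 0.2834]
tcp_rot: [179.5, -45.5, 1.3]
wrist_force: [0.2, -0.4, -0.1]
opening: 0.0855
grasp_force: 0.0
25.0333 [ 0.506  -0.2396  0.2834] q [-37.3683 -29.8278 -27.3959  53.7241  26.0161 150.7847] z [ 0.7129  0.0075 -0.7013] y [ 0.0169 -0.9998  0.0065] F [ 0.1663 -0.3692 -0.0581] 0.08545176295275089 0.0
```

```bash
python3 -m crank '[[[0.1,0.05,-0.6,0,0,-0.1],[0.1,0.05,-0.9,0,0,-0.1],[0.1,0.05,-0.95,0,0,-0.1],[0.1,0.05,-0.95,0,0,-0.1],[0.1,0,-0.95,0,0,0],[0.1,0,-0.95,0,0,0],[0.1,0,-0.95,0,0,0],[0.1,0,-0.95,0,0,0],[0.1,0,-0.8,0,0,0],[0.1,0,-0.5,0,0,0],[0,0,0,0,0,0],[0,0,0,0,0,0]]]'
python3 st.py
```

```text
time: 26.03
ee_pos: [0.526, -0.2366, 0.1111]
tcp_rot: [179.7, -45.2, -1.7]
wrist_force: [0.4, 0.9, 0.2]
opening: 0.0855
grasp_force: 0.0
26.0333 [ 0.526  -0.2366  0.1111] q [-34.2632 -26.9094 -44.9712  31.4445  22.216  155.8323] z [ 0.7097 -0.026  -0.704 ] y [-0.0331 -0.9994  0.0035] F [0.4206 0.8884 0.2169] 0.08550507181633814 0.0
```

```bash
python3 -m crank '[[[0.5,0,0,0,0,0],[0.5,0,0,0,0,0],[0.5,0,0,0,0,0],[0.3,0,0,0,0,0],[0.2,0,0,0,0,0],[0.2,0,0,0,0,0],[0,0,0,0,0,0]]]'
python3 -m crank '[[[0.2,0,0,0,0,0],[0.2,0,0,0,0,0],[0.2,0,0,0,0,0],[0.2,0,0,0,0,0],[0.2,0,0,0,0,0]]]'
python3 -m crank '[[[0.2,0,0,0,0,0],[0.2,0,0,0,0,0],[0.2,0,0,0,0,0],[0.2,0,0,0,0,0]]]'
```

```text
time: 26.62
ee_pos: [0.5705, -0.2361, 0.1114]
tcp_rot: [179.7, -45.3, -1.7]
wrist_force: [0.7, -0.2, 0.1]
opening: 0.0855
grasp_force: 0.0
time: 27.03
ee_pos: [0.5902, -0.2365, 0.1115]
tcp_rot: [179.7, -45.3, -1.8]
wrist_force: [-4.3, 0.8, 1.8]
opening: 0.0852
grasp_force: 1.8
time: 27.37
ee_pos: [0.6063, -0.2364, 0.1116]
tcp_rot: [179.7, -45.3, -1.7]
wrist_force: [-4.9, -0.3, 1.2]
opening: 0.0855
grasp_force: 1.9
```

```bash
cat > prof.py <<'E'
from h import *
b=bot.camera("top").astype(int)
t2=np.load("t2.npy").astype(int)
for nm,im in(("before",t2),("now",b)):
  for c in(376,385,440,448):
    print(nm,c,[(r,tuple(int(v) for v in im[r,c-1:c+2].mean(0))[0::2]) for r in range(156,230,2)])
E
python3 prof.py | cut -c1-760
```

```text
before 376 [(156, (178, 93)), (158, (180, 96)), (160, (180, 97)), (162, (182, 101)), (164, (179, 94)), (166, (180, 95)), (168, (179, 94)), (170, (179, 96)), (172, (176, 91)), (174, (120, 58)), (176, (70, 48)), (178, (77, 59)), (180, (81, 68)), (182, (82, 72)), (184, (85, 75)), (186, (86, 80)), (188, (81, 67)), (190, (161, 84)), (192, (178, 93)), (194, (180, 96)), (196, (180, 94)), (198, (179, 95)), (200, (181, 99)), (202, (179, 95)), (204, (179, 99)), (206, (180, 96)), (208, (175, 91)), (210, (115, 60)), (212, (81, 69)), (214, (85, 77)), (216, (87, 80)), (218, (89, 82)), (220, (86, 79)), (222, (107, 66)), (224, (146, 92)), (226, (149, 94)), (228, (147, 93))]
before 385 [(156, (179, 95)), (158, (179, 99)), (160, (180, 99)), (162, (181, 97)), (164, (178, 95)), (166, (179, 100)), (168, (179, 97)), (170, (178, 95)), (172, (177, 90)), (174, (128, 62)), (176, (82, 73)), (178, (90, 83)), (180, (88, 81)), (182, (89, 81)), (184, (91, 84)), (186, (76, 55)), (188, (78, 63)), (190, (160, 94)), (192, (181, 98)), (194, (181, 97)), (196, (180, 95)), (198, (175, 92)), (200, (174, 91)), (202, (173, 9
[... 3539 characters left out ...]
1, 38)), (228, (73, 55))]
now 448 [(156, (146, 79)), (158, (169, 87)), (160, (172, 90)), (162, (168, 88)), (164, (174, 91)), (166, (178, 98)), (168, (179, 95)), (170, (177, 94)), (172, (175, 89)), (174, (178, 93)), (176, (128, 65)), (178, (80, 73)), (180, (121, 82)), (182, (175, 93)), (184, (176, 92)), (186, (176, 91)), (188, (175, 91)), (190, (172, 90)), (192, (172, 90)), (194, (175, 92)), (196, (173, 90)), (198, (175, 92)), (200, (143, 70)), (202, (90, 72)), (204, (83, 77)), (206, (80, 69)), (208, (72, 50)), (210, (65, 35)), (212, (97, 63)), (214, (141, 96)), (216, (162, 119)), (218, (166, 123)), (220, (156, 111)), (222, (156, 114)), (224, (152, 113)), (226, (149, 118)), (228, (150, 117))]
```

Gap is down to about 8 mm and the carton is still upright and parallel. I push gently to contact.

```bash
python3 -m crank '[[[0.15,0,0,0,0,0],[0.15,0,0,0,0,0],[0,0,0,0,0,0]]]'
python3 -m crank '[[[0.1,0,0,0,0,0],[0,0,0,0,0,0]]]'
python3 prof.py | grep now | cut -c1-520
```

```text
time: 27.67
ee_pos: [0.6123, -0.2363, 0.1114]
tcp_rot: [179.7, -45.3, -1.7]
wrist_force: [-0.9, -0.3, 0.9]
opening: 0.0854
grasp_force: 0.0
time: 27.83
ee_pos: [0.614, -0.2363, 0.1113]
tcp_rot: [179.7, -45.3, -1.7]
wrist_force: [-0.6, -0.0, -0.4]
opening: 0.0854
grasp_force: 0.5
now 376 [(156, (175, 92)), (158, (177, 96)), (160, (178, 95)), (162, (176, 96)), (164, (179, 97)), (166, (176, 92)), (168, (177, 93)), (170, (177, 94)), (172, (174, 91)), (174, (129, 63)), (176, (167, 89)), (178, (176, 93)), (180, (177, 94)), (182, (179, 95)), (184, (177, 95)), (186, (176, 93)), (188, (178, 97)), (190, (177, 94)), (192, (178, 93)), (194, (165, 86)), (196, (89, 56)), (198, (81, 71)), (200, (85, 76)), (202, (87, 82)), (204, (86, 78)), (206, (86, 79)), (208, (96, 67)), (210, (135, 84)), (212, (138, 89
now 385 [(156, (177, 96)), (158, (178, 97)), (160, (178, 95)), (162, (178, 96)), (164, (176, 95)), (166, (178, 98)), (168, (177, 97)), (170, (174, 90)), (172, (174, 90)), (174, (130, 64)), (176, (162, 87)), (178, (177, 95)), (180, (177, 93)), (182, (176, 93)), (184, (169, 85)), (186, (172, 89)), (1
[... 563 characters left out ...]
72, 91)), (194, (176, 93)), (196, (157, 80)), (198, (91, 64)), (200, (82, 77)), (202, (85, 77)), (204, (87, 80)), (206, (86, 79)), (208, (85, 77)), (210, (102, 69)), (212, (151, 9
now 448 [(156, (146, 78)), (158, (167, 88)), (160, (170, 90)), (162, (167, 87)), (164, (174, 93)), (166, (177, 95)), (168, (177, 94)), (170, (178, 97)), (172, (175, 90)), (174, (177, 93)), (176, (133, 68)), (178, (162, 84)), (180, (175, 93)), (182, (176, 93)), (184, (175, 92)), (186, (171, 87)), (188, (171, 89)), (190, (172, 89)), (192, (174, 91)), (194, (176, 90)), (196, (164, 84)), (198, (86, 56)), (200, (84, 78)), (202, (84, 76)), (204, (73, 53)), (206, (65, 35)), (208, (81, 46)), (210, (126, 85)), (212, (160, 1
```

```bash
python3 -m crank '[[[0.12,0,0,0,0,0],[0,0,0,0,0,0]]]'
python3 -m crank '[[[-0.2,0,0,0,0,0],[-0.4,0,0,0,0,0],[-0.8,0,0,0,0,0],[-0.8,0,0,0,0,0],[-0.8,0,0.5,0,0,0],[-0.5,0,0.9,0,0,0],[0,0,0.9,0,0,0],[0,0,0.9,0,0,0],[0,0,0.9,0,0,0],[0,0,0.9,0,0,0],[0,0,0,0,0,0],[0,0,0,0,0,0]]]'
python3 - <<'E'
from h import *
a=bot.camera("scene")[:,:,::-1];b=bot.camera("top")[:,:,::-1]
c=np.hstack([cv2.resize(a[150:330,195:395],(400,360),interpolation=2),cv2.resize(b[130:310,265:465],(400,360),interpolation=2)])
d=np.hstack([cv2.resize(a[140:270,370:500],(240,240)),cv2.resize(b[180:350,90:260],(240,240)),np.zeros((240,320,3),np.uint8)])
cv2.imwrite("pics/f.png",np.vstack([c,d]))
E
```

```text
time: 28.05
ee_pos: [0.6164, -0.2363, 0.1112]
tcp_rot: [179.7, -45.3, -1.7]
wrist_force: [-0.6, -0.0, 0.1]
opening: 0.0854
grasp_force: 0.1
time: 29.05
ee_pos: [0.5462, -0.2366, 0.2126]
tcp_rot: [179.6, -45.4, -1.7]
wrist_force: [0.5, -0.2, -0.8]
opening: 0.0855
grasp_force: 0.0
```

View pics/f.png

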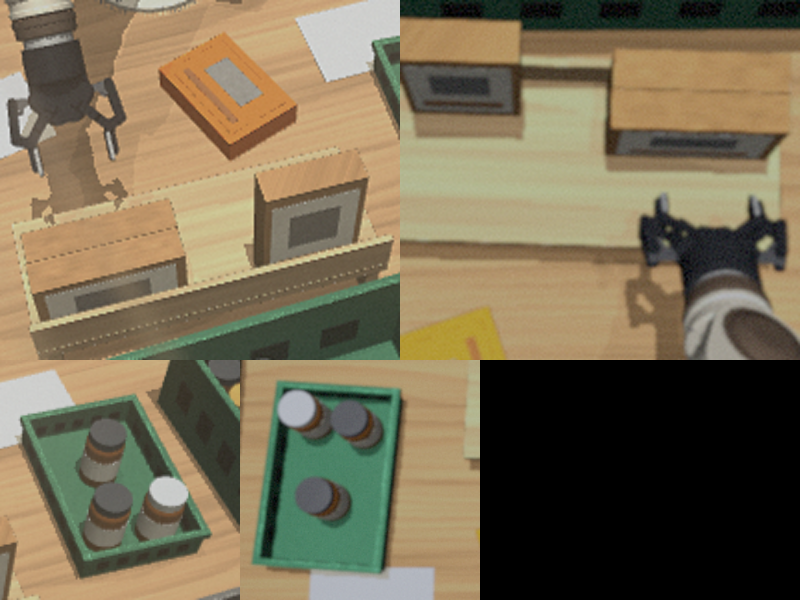

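The carton stands flush against the match, with the ends aligned to within a few mm (top panel, left edges at about columns 608 and 612). The jar is upright in the tray and the gripper is clear, so I hand the job in.

```bash
python3 -c "
from workcell import bot
print(bot.job_done())"
```

```text
the job is handed in; nothing more can be done
None
```

The job is handed in after about 29 s of the 72 s allowed (no verdict came back): in the last pictures the jar is upright in the tray, and the carton stands on its long edge flush against the matching carton, lined up to within a few millimetres.

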